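# Tuck the soap box flap under its lip

### The arm

A 6-joint arm with a two-finger parallel gripper is mounted at the origin on the work surface. World frame = base frame: x ahead of the robot, y to its left, z up, the work surface at z = 0. Lengths are in mm, angles in rad, forces in N, time in s.
With the tool pointing down it reaches from about 400 to 925 mm from the base axis. Payload 12.5 kg.
Tool frame: the origin (TCP) lies between the finger pads; the fingertips stand 19 mm ahead of it and the grasp point (between the pads) is the TCP (env.tips_ahead is the distance from the TCP to the fingertips, in mm); z points along the fingers, y is the line along which they close (so a half turn about z gives the same grasp; the last joint's range is limited). The gripper opens to 95 mm and grips with 3 to 60 N. Pads are 20 mm wide; open, the fingers measure 119 mm over their backs; the gripper's body (75 mm by 180 mm) begins 59 mm behind the grasp point.
Start: joints at [-1.262, 0.491, 1.559, -0, 1.092, -0.106], TCP at [251.903, -572.007, 209.061] pointing down, gripper open.
Joint ranges: [-3.1, 3.1], [-0.84, 2.19], [0.05, 2.79], [-1.13, 4.28], [0.06, 2.93], [-2.69, 2.69]. Speed limits (rad/s): [2.22, 2.22, 2.79, 3.14, 3.14, 3.14].

### API

Orientations are given as [roll, pitch, yaw] about the fixed x, y, z axes, in that order (R = Rz(yaw) Ry(pitch) Rx(roll)).
In Python, from cell import env gives the robot as it stands.
- The arm moves only by the shell command python3 -m crank 'ROWS'. ROWS is JSON, a list of rows, each a list of 5 numbers: the shift along the tool's x, y, z in mm, then the turn about the tool's z in degrees, then the finger opening in mm, from 0 to 95.1. In form: [[dx, dy, dz, yaw, grip], ...]. A call has 1 to 10 rows; each row is the pose to reach, as a shift and turn from the pose commanded when the call began, along the tool's axes at that moment; what a row does not reach only later rows make up. A row lasts 1/12 s, in which the tool goes at most 41.7 mm and 7.16 degrees, less where a joint would pass 70% of its speed; a pose out of reach is approached as far as the arm can. A call with a gripper value outside its range is refused whole. The fingers move at their own pace and stop on an object; the grip force is fixed at half the most. Time passes only in rows, so rows that repeat a pose let the fingers close. It gives the time, the measured TCP pose, the force, the opening and the grip force at its end, in the units of the state.
- env.state(): the state, without advancing time (a new reading comes with each control period).
- env.read_camera(name): name is "scene" or "top" or "wrist"; returns a dict with "img" (384x512x3 uint8, blue, green, red), "K" (3x3 intrinsics, pixels), "pose" (4x4, takes a point from camera to world coordinates). Camera axes: x right, y down, z forward; pixel columns grow to the right and rows downward; lengths in mm; the calibration is good to about 2 mm. A picture is of the moment at which its call begins. There is no depth.
- env.job_done(): hands the job in; it is judged then, once.
The state is a dict: "t": time; "joints": joint angles; "qvel": joint speeds; "tau": joint torques, N m; "eef_pos": TCP position; "tcp_rot": TCP orientation; "ft_force": force on the tool from outside, world axes, zero at the start; "moment": the same for the moment, N m; "opening": opening from 0.0 (shut) to 1.0 (fully open); "grip_force": force on a finger pad.
Only numpy, scipy, OpenCV 4.12 (cv2) and the standard library are available. Lean on these libraries where they do the work, as an engineer would, in place of code of your own. Each camera call takes 0.05 s, during which the arm holds its last target. There are 200 camera calls.

### The job

Close the grey soap box: with the fingertips push its raised flap over and down into the box, then, keeping it pressed down, push it along until its free edge is tucked fully home beneath the retaining lip, and let go so that the lip holds it. Only push the flap: do not pinch it or force it hard, and do not move or lift the bottle, tumbler, soap holder or comb.

Things in the scene. Friction and masses are not known exactly. Their poses are not given: they have to be found in the camera images.
- case: Grey plastic soap box on its back, stuck to the ledge, open upward: 115 mm long (its x, -55 to +60), 100 wide (y, +-50), side walls 50 high, 3 thick, hinge-side wall 44 high. Origin: on the ledge, z up; +x points from hinge side to lip side, the way the flap folds over and then slides. Hinge line along y at x -45, z 46 mm. A soap bar inside tops out 19 mm above the ledge.
- lip_edge (a point): Middle of the retaining lip's lower inner edge, at x 43, y 0, z 50 mm of the box. The lip is a fixed bar across the box, x 43 to 60 mm, underside 50 and top 54 mm above the ledge. The flap's edge passes beneath it only if the flap is folded level (flap 0 or just below) before it is slid; slid too early, the flap lands on top of the lip.
- flap (a joint): Hinge angle of the flap (rad): 0 level over the box, pi/2 upright; range -0.12 (a little down into the box) to 1.95. Starts near upright. A weak spring (0.035 N m/rad about 1.5 rad, friction 0.012 N m) lifts it when let go, unless its edge is under the lip; then it rests against the lip at about 0.03. Holding it level takes 1 to 2 N near the step.
- runner (a joint): Slide of the flap and its hinge pins in slots along the box's +x (m): 0 at the start, 0.014 fully home. Stiff: sliding takes about 4 N and it stays where it is left. With the flap level, at 0 its edge is 6 mm short of the lip, at 0.014 it lies 8 mm beneath it.
- hinge (a point): Middle of the flap's hinge line; it slides with the runner.
- step (a point): Foot of the step on the flap's outer face, centre line, 56 mm from the hinge line. Axes: x from hinge to free edge, z out of the outer face (up when level). The step is an 8 mm high square face across the whole flap, facing the hinge, for the fingertip to push against; behind it a ridge slopes down to the flap face 71 mm from the hinge. Between hinge and step the face is plain.
- flap_edge (a point): Middle of the flap's free edge, 82 mm from the hinge line. The flap is 88 mm wide; its outer face lies 2 mm off the hinge line's plane.
- flap_skin: Outer plate of the flap, 3 mm thick, with the step; origin on the hinge line, axes as step. The fingers push this.
- flap_lining: Inner plate of the flap, 2 mm thick, on the underside of the outer plate and 3 mm short of its edges; origin on the hinge line. Fingers pressing on the outer plate and this one at once are pinching the flap.
- bottle: Small closed glass bottle, 44 mm across, 95 mm high, loose, upright, beside the box; origin under its centre.
- tumbler: Steel tumbler, 68 mm across the rim, 95 mm high, loose, upright, beside the box; origin under its centre.
- soap_holder: Green hard silicone soap holder, 80 x 110 x 14 mm, loose, flat on the ledge beyond the lip side; origin under its centre.
- comb: Wooden hair comb, 150 mm long (its x), 35 mm wide, 7 mm thick, loose, flat on the ledge beyond the lip side; origin under its middle.

How it is judged (in metres and radians):
At the end, for the whole second after the job is handed in: The flap lies level (hinge angle under 0.07 rad) and at rest with its edge at least 4 mm beneath the lip (slid at least 10 of 14 mm), held by the lip alone; bottle and tumbler upright, and all four other things within 15 mm of where they stood (value of joint flap below 0.07 rad and value of joint runner above 0.01 m and velocity of joint flap between -0.05 and 0.05 rad/s and angle between each of bottle, tumbler's own z axis and vertical below 0.1 rad and distance of each of bottle, tumbler, soap_holder, comb from where it was at the start of the episode below 0.015 m); the robot touches nothing.
It fails at once if the flap is pinched: fingers press on its outer and inner plates at once (contact force between the fingers and flap_skin above 0.5 N and contact force between the fingers and flap_lining above 0.5 N).
It fails at once if the box or flap is forced (over 30 N) (contact force between any of the fingers, the arm and case above 30 N).
It fails at once if the bottle is moved, lifted or tipped (distance of bottle from where it was at the start of the episode above 0.015 m or angle between bottle's own z axis and vertical above 0.3 rad).
It fails at once if the tumbler is moved, lifted or tipped (distance of tumbler from where it was at the start of the episode above 0.015 m or angle between tumbler's own z axis and vertical above 0.3 rad).
It fails at once if the soap holder or comb is moved or lifted (distance of any of soap_holder, comb from where it was at the start of the episode above 0.015 m).
It also fails if it takes over 42 s, if anything falls off the work surface, if the arm or the gripper's body presses on something with over 40 N, if the wrist force passes 120 N, or if a joint passes its speed limit or range.

## Working session

There is one attempt and no reset: what is moved stays moved. The work goes in short steps, Python scripts to look and compute and a shell command to move; the robot and the scene stay as the last step left them, time stands still between calls to the robot, and variables do not carry over. Pictures are saved under pics/ and viewed, at most 10 in all, crops included, and the job is handed in when it is done.

```bash
mkdir -p pics; ls
python3 - <<'E'
from cell import env
import cv2,numpy as np
s=env.state();print(s['t'],s['eef_pos'],s['tcp_rot'],s['opening'],s['ft_force'])
for n in("scene","top"):
    c=env.read_camera(n);cv2.imwrite(f"pics/{n}0.png",c["img"]);np.savez(f"{n}0.npz",**c);print(n,c["K"].tolist(),c["pose"].round(3).tolist())
E
```

```text
pics
0.0 [ 251.7985957  -571.74659951  208.47185661] [-3.14050082e+00 -9.96752746e-05  4.14791545e-01] 1.0034284735070205 [ 0.29806615 -0.06538654  0.61834237]
scene [[492.21128147924975, 0.0, 259.6565930338225], [0.0, 492.21128147924975, 189.16586069165228], [0.0, 0.0, 1.0]] [[-0.122, 0.593, -0.796, 1297.534], [0.992, 0.059, -0.108, 124.549], [-0.017, -0.803, -0.595, 567.372], [0.0, 0.0, 0.0, 1.0]]
top [[367.99022926968075, 0.0, 263.273803347254], [0.0, 367.99022926968075, 196.83686594485215], [0.0, 0.0, 1.0]] [[-0.007, -0.998, 0.067, 543.199], [-1.0, 0.007, -0.008, 38.942], [0.008, -0.067, -0.998, 809.818], [0.0, 0.0, 0.0, 1.0]]
```

View pics/scene0.png

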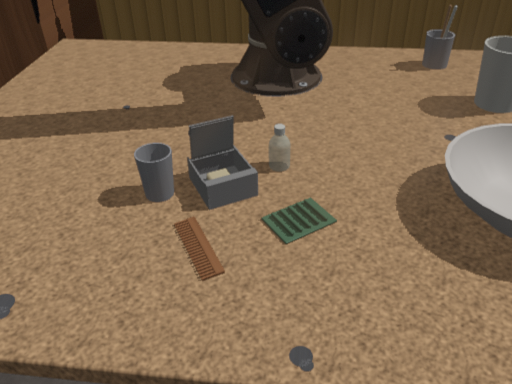

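View pics/top0.png

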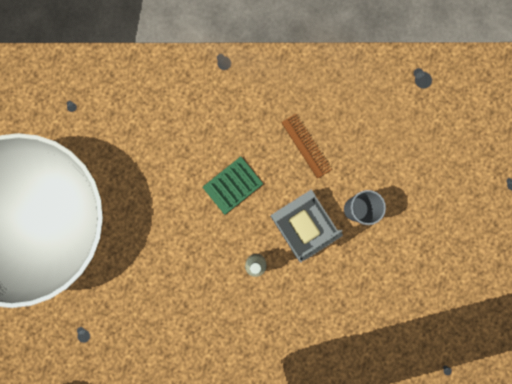

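Run:
```python
import cv2,numpy as np
a=cv2.imread("pics/top0.png")[175:275,240:400];b=cv2.imread("pics/scene0.png")[110:210,130:290]
cv2.imwrite("pics/crop.png",np.vstack([cv2.resize(x,None,fx=3,fy=3,interpolation=2) if 0 else cv2.resize(x,(480,300),interpolation=cv2.INTER_CUBIC) for x in(a,b)]))
```

```text
(no output)
```

View pics/crop.png

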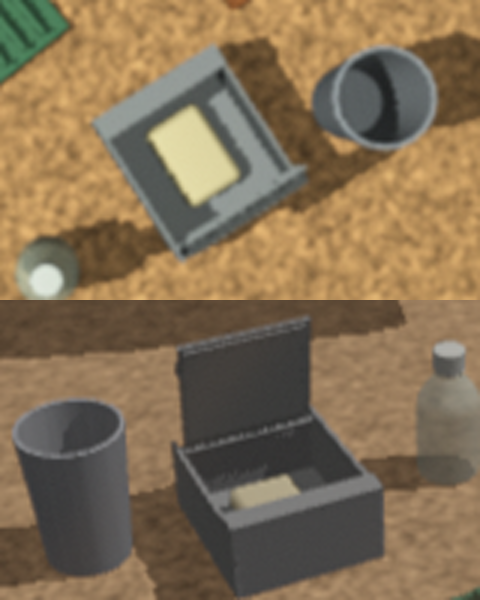

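```bash
cat > h.py <<'E'
import numpy as np
C={n:np.load(f"{n}0.npz") for n in("top","scene")}
def ray(c,u,v,z):
    d=c["pose"][:3,:3]@np.linalg.solve(c["K"],[u,v,1]);o=c["pose"][:3,3];return o+d*(z-o[2])/d[2]
def proj(c,p):
    q=np.linalg.inv(c["pose"])@np.append(p,1);q=c["K"]@q[:3];return q[:2]/q[2]
E
python3 - <<'E'
from h import *
t=lambda u,v,z:ray(C["top"],240+u/3,175+v/3,z)
s=lambda u,v,z:ray(C["scene"],130+u/3,110+(v-300)/3,z)
p=lambda n,a:print(n,a.round(1))
for nm,a,b in(("top lip outer",t(95,123,54),t(217,46,54)),("top lip inner",t(106,140,54),t(230,72,54)),("scene lip outer",s(237,525,54),s(382,482,54)),("scene bottom",s(240,595,0),s(383,548,0)),("flap top",t(180,258,128),t(306,172,128)),("flap sc",s(180,348,128),s(310,320,128))):
    m=(a+b)/2;d=b-a;print(nm,a.round(0),b.round(0),m.round(1),np.linalg.norm(d).round(1),"normal yaw",np.degrees(np.arctan2(d[1],d[0])).round(1))
p("bottle cap",t(45,282,93));p("tumbler",t(385,97,95))
p("tumbler sc",s(68,430,95)); p("bottle",s(449,350,95))
E
```

```text
top lip outer [554.  16.  54.] [607. -69.  54.] [580.5 -26.6  54. ] 99.3 normal yaw -58.2
top lip inner [543.   8.  54.] [589. -77.  54.] [565.7 -34.6  54. ] 97.2 normal yaw -61.8
scene lip outer [608. -60.  54.] [555.  20.  54.] [581.3 -20.2  54. ] 95.9 normal yaw 123.6
scene bottom [607. -63.   0.] [551.  19.   0.] [578.8 -22.    0. ] 99.1 normal yaw 124.7
flap top [470. -33. 128.] [ 522. -112.  128.] [496.3 -72.7 128. ] 94.0 normal yaw -56.5
flap sc [ 531. -105.  128.] [489. -33. 128.] [509.7 -69.  128. ] 84.4 normal yaw 120.1
bottle cap [452.   49.8  93. ]
tumbler [ 569.3 -171.6   95. ]
tumbler sc [ 577.6 -166.5   95. ]
bottle [459.9  52.3  95. ]
```

```bash
python3 -m crank '[[150,-140,0,-3,0],[300,-280,0,-7.2,0],[373,-351,0,-7.2,0],[373,-351,0,-7.2,0],[373,-351,0,-7.2,0],[373,-351,0,-7.2,0],[373,-351,0,-7.2,0],[373,-351,0,-7.2,0],[373,-351,0,-7.2,0],[373,-351,0,-7.2,0]]'
```

```text
t: 0.93
eef_pos: [414.8, -186.5, 209.0]
tcp_rot: [3.142, 0.0, 0.54]
ft_force: [1.1, -1.3, -1.1]
opening: 0.354
grip_force: 0.0
```

```bash
python3 -m crank '[[40,-28,0,0,0],[75,-54,0,0,0],[75,-54,0,0,0],[75,-54,0,0,0],[75,-54,0,0,0]]'
python3 - <<'E'
from cell import env
import cv2,numpy as np
s=env.state();print(s['t'],s['eef_pos'],s['tcp_rot'],s['ft_force'],s['opening'])
for n in("wrist",):
    c=env.read_camera(n);cv2.imwrite(f"pics/{n}1.png",c["img"]);np.savez(f"{n}1.npz",**c);print(c["K"].tolist(),c["pose"].round(3).tolist())
E
```

```text
t: 1.35
eef_pos: [451.1, -103.4, 208.9]
tcp_rot: [-3.142, 0.0, 0.542]
ft_force: [0.1, -0.6, 0.0]
opening: 0.023
grip_force: 0.0
1.35 [ 451.0516182  -103.41011596  208.8690912 ] [-3.14153542e+00  4.06531548e-04  5.42186317e-01] [ 0.1410989  -0.60982938  0.00372559] 0.02318127250906671
[[313.4337449848936, 0.0, 251.8432596020447], [0.0, 313.4337449848936, 195.67934202690142], [0.0, 0.0, 1.0]] [[0.516, -0.826, -0.226, 514.165], [-0.857, -0.497, -0.136, -65.811], [0.0, 0.264, -0.965, 384.863], [0.0, 0.0, 0.0, 1.0]]
```

View pics/wrist1.png

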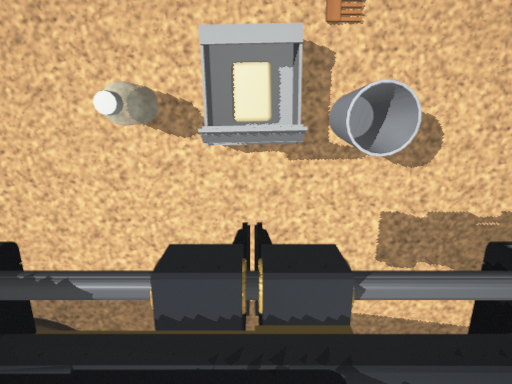

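Run:
```python
from h import *
from cell import env
c=np.load("wrist1.npz");s=env.state();T=s['eef_pos'];y=s['tcp_rot'][2];ax=np.array([np.cos(y),np.sin(y)]);ay=np.array([-ax[1],ax[0]])
f=lambda p:np.round([(p[:2]-T[:2])@ax,(p[:2]-T[:2])@ay],1)
for n,u,v,z in(("lipoutL",198,24,54),("lipoutR",302,24,54),("lipinL",200,42,54),("lipinR",303,42,54),("row127",252,127,46),("r143L",203,143,128),("r143R",303,143,128),("r131",252,131,128),("r127",252,127,128),):print(n,f(ray(c,u,v,z)))
```

```text
lipoutL [152.9  51.6]
lipoutR [153.1 -47.4]
lipinL [137.3  50.4]
lipinR [137.4 -49. ]
row127 [56.7  0.1]
r143L [48.1 39.9]
r143R [ 48.2 -41.3]
r131 [57.7  0.1]
r127 [60.9  0.1]
```

```bash
python3 -m crank '[[0,-1,35,0,0],[0,-1,70,0,0],[0,-1,92,0,0],[10,-1,95,0,0],[20,-1,96,0,0],[28,-1,96,0,0],[34,-1,96,0,0],[40,-1,96,0,0],[47,-1,97,0,0],[54,-1,98,0,0]]'; python3 -m crank '[[4,0,2,0,0],[9,0,4,0,0],[13,0,7,0,0],[17,0,10,0,0],[20,0,13,0,0],[23,0,17,0,0],[23,0,17,0,0]]'
cat > look.py <<'E'
import sys,cv2,numpy as np
from cell import env
s=env.state();print(s['t'],s['eef_pos'].round(1) if hasattr(s['eef_pos'],'round') else s['eef_pos'],np.round(s['ft_force'],1))
I=[]
for n in("wrist","scene"):
    c=env.read_camera(n);I.append(c["img"] if n=="wrist" else cv2.resize(c["img"][90:240,110:310],(512,384),interpolation=cv2.INTER_CUBIC));np.savez(f"{n}_l.npz",**c)
cv2.imwrite(f"pics/{sys.argv[1]}.png",cv2.resize(np.hstack(I),(800,300),interpolation=cv2.INTER_AREA))
E
python3 look.py l1
```

```text
t: 2.23
eef_pos: [497.7, -74.5, 111.7]
tcp_rot: [3.141, -0.001, 0.541]
ft_force: [-0.1, -0.3, -0.5]
opening: 0.003
grip_force: 0.1
t: 2.82
eef_pos: [516.8, -62.7, 93.4]
tcp_rot: [-3.141, 0.0, 0.541]
ft_force: [-0.5, -0.1, -0.1]
opening: 0.005
grip_force: 0.1
2.8167 [516.8 -62.7  93.4] [-0.5 -0.1 -0.1]
```

View pics/l1.png

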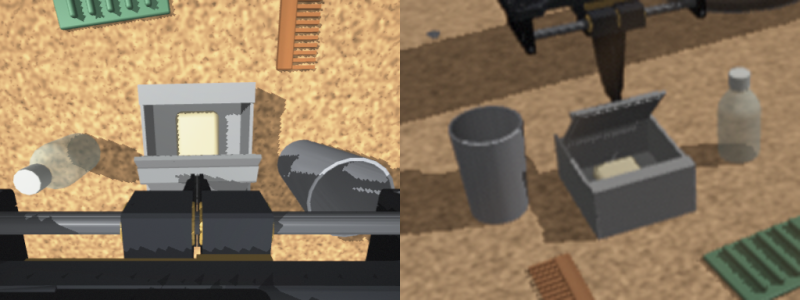

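```bash
python3 -m crank '[[3,0,4,0,0],[5,0,8,0,0],[7,0,12,0,0],[8,0,16,0,0],[9,0,19,0,0],[9,0,22,0,0],[9,0,25,0,0],[9,0,25,0,0]]'; python3 -m crank '[[0,0,1,0,0],[0,0,2,0,0],[0,0,3,0,0],[0,0,3,0,0]]';python3 look.py l2
```

```text
t: 3.58
eef_pos: [523.8, -58.4, 68.3]
tcp_rot: [-3.141, 0.001, 0.541]
ft_force: [-0.9, 0.6, 0.1]
opening: 0.004
grip_force: 0.3
t: 3.92
eef_pos: [524.3, -58.5, 65.9]
tcp_rot: [3.142, 0.0, 0.54]
ft_force: [0.4, 0.0, -0.3]
opening: 0.008
grip_force: 0.3
3.9167 [524.3 -58.5  65.9] [ 0.4  0.  -0.3]
```

View pics/l2.png

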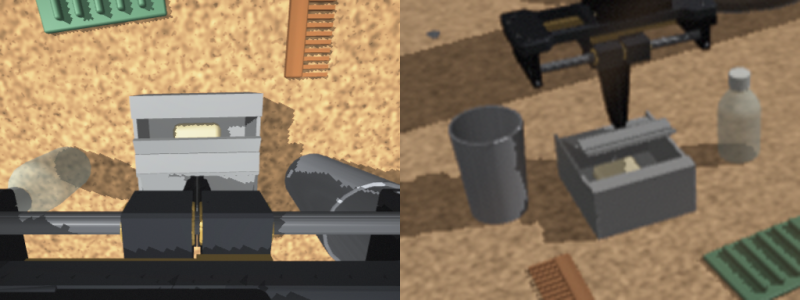

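Run:
```python
from h import *
from cell import env
w=np.load("wrist_l.npz");s=np.load("scene_l.npz");S=env.state();T=np.array(S['eef_pos']);y=S['tcp_rot'][2];ax=np.array([np.cos(y),np.sin(y)]);ay=np.array([-ax[1],ax[0]])
f=lambda p:np.round([(p[:2]-T[:2])@ax,(p[:2]-T[:2])@ay],1)
for v in(121.6,149.8):print("lip",f(ray(w,252,v,54)))
for z in(46,55,65,75):
    print(z,"w edge",f(ray(w,252,176.6,z)),"step-ish",f(ray(w,252,173*1.28,z)),"sc",f(ray(s,201.5,166,z)),f(ray(s,248,153,z)))
for n,c in(("w",w),("s",s)):print(n,proj(c,T+[0,0,-19]))
import cv2
a=cv2.resize(w["img"][110:260,150:360],(420,300),interpolation=2);b=cv2.resize(s["img"][120:220,170:270],(380,300)[:2],interpolation=2)
cv2.imwrite("pics/l2c.png",cv2.hconcat([a,b]))
```

```text
lip [66.9 -0.5]
lip [50.5 -0.5]
46 w edge [32.5 -0.5] step-ish [ 2.2 -0.5] sc [ -4.5 -34. ] [-8.9 64.1]
55 w edge [34.4 -0.5] step-ish [ 5.5 -0.4] sc [  8.6 -37.5] [ 4.4 58.8]
65 w edge [36.5 -0.5] step-ish [ 9.1 -0.4] sc [ 23.2 -41.5] [19.1 53. ]
75 w edge [38.6 -0.4] step-ish [12.8 -0.4] sc [ 37.8 -45.5] [33.7 47.1]
w [251.31644914 225.1403004 ]
s [219.02231375 162.50634117]
```

View pics/l2c.png

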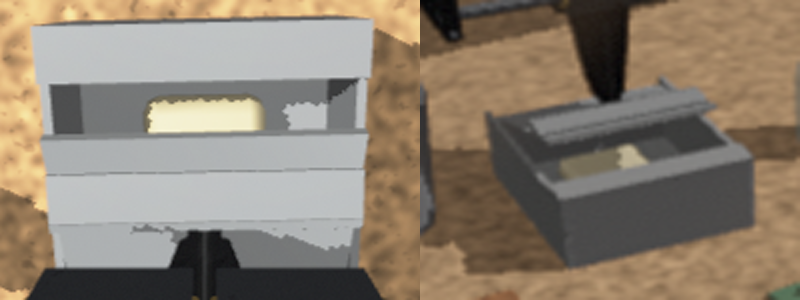

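Run:
```python
from h import *
from cell import env
w=np.load("wrist_l.npz");s=np.load("scene_l.npz");S=env.state();T=np.array(S['eef_pos']);y=S['tcp_rot'][2];ax=np.array([np.cos(y),np.sin(y)]);ay=np.array([-ax[1],ax[0]])
W=lambda x,yy,z:np.append(T[:2]+ax*(x+7.3)+ay*yy,z)
for t in(0,.1,.2,.3,.4,.5):
    c,n=np.cos(t),np.sin(t)
    P=lambda r,h,yy=0:W(-45+r*c-h*n,yy,46+r*n+h*c)
    print(t,[proj(w,P(r,h))[1].round(1) for r,h in((82,2),(71,2),(56,10))],[proj(w,P(r,h,44))[0].round(1) for r,h in((82,2),(56,10))],"sc",proj(s,P(82,2,44)).round(1),proj(s,P(82,2,-44)).round(1),proj(s,P(56,10,-44)).round(1))
print("lip sc",proj(s,W(60,50,54)),proj(s,W(60,-50,54)),proj(s,W(60,-50,0)))
print("tip front bottom row",proj(w,W(2.7,0,47)))
```

```text
0 [np.float64(158.7), np.float64(176.1), np.float64(202.5)] [np.float64(180.4), np.float64(180.1)] sc [249.1 168.3] [204.7 179.9] [199.8 169. ]
0.1 [np.float64(161.7), np.float64(179.3), np.float64(207.1)] [np.float64(177.5), np.float64(178.2)] sc [248.8 164.5] [204.2 176. ] [199.3 166.2]
0.2 [np.float64(166.5), np.float64(183.9), np.float64(212.8)] [np.float64(174.4), np.float64(176.4)] sc [248.4 160.5] [203.6 172. ] [198.7 163.3]
0.3 [np.float64(172.9), np.float64(190.0), np.float64(219.6)] [np.float64(171.3), np.float64(174.5)] sc [247.8 156.3] [202.8 167.7] [198.1 160.3]
0.4 [np.float64(181.3), np.float64(197.5), np.float64(227.3)] [np.float64(168.1), np.float64(172.8)] sc [247.1 152.1] [201.9 163.4] [197.3 157.3]
0.5 [np.float64(191.6), np.float64(206.6), np.float64(236.1)] [np.float64(164.9), np.float64(171.1)] sc [246.1 147.8] [200.9 158.9] [196.5 154.3]
lip sc [256.86159854 171.10845164] [205.3903279  184.76571622] [207.82355079 208.44113918]
tip front bottom row [251.3031079  210.73996261]
```

Run:
```python
from h import *
from cell import env
print(env.tips_ahead)
w=np.load("wrist1.npz");T=np.array([451.05,-103.41,208.87]);y=.5422;ax=np.array([np.cos(y),np.sin(y),0])
for d in(0,5,10):
  for h in(0,19):print(d,h,proj(w,T+ax*d-[0,0,h]).round(1))
w=np.load("wrist_l.npz");S=env.state();T=np.array(S['eef_pos'])
print(S['t'],T,S['ft_force'])
s=np.load("scene_l.npz")
for h in(0,19):print(proj(w,T+ax*10-[0,0,h]).round(1),proj(s,T+ax*10-[0,0,h]).round(1))
# finger (very dark) mask lowest row per column in scene, top row per column in wrist
g=s["img"].max(2);print("scene dark lowest rows",[(u,int(np.where(g[110:185,u]<45)[0].max()+110) if (g[110:185,u]<45).any() else None) for u in range(208,236,3)])
g=w["img"].max(2);print("wrist dark top rows",[(u,int(np.where(g[190:260,u]<45)[0].min()+190) if (g[190:260,u]<45).any() else None) for u in range(234,272,3)])
```

```text
19.0
0 0 [251.3 236.3]
0 19 [251.3 225.1]
5 0 [251.3 228.5]
5 19 [251.3 218. ]
10 0 [251.3 220.6]
10 19 [251.3 210.7]
4.0167 [524.2928673  -58.446194    66.02142284] [-0.04399637 -0.52807459  0.44704428]
[251.2 220.6] [220.2 156.7]
[251.3 210.8] [220.8 165.1]
scene dark lowest rows [(208, None), (211, 132), (214, 146), (217, 152), (220, 153), (223, 145), (226, 120), (229, 120), (232, 119), (235, None)]
wrist dark top rows [(234, 245), (237, 238), (240, 231), (243, 229), (246, 226), (249, 226), (252, None), (255, 226), (258, 226), (261, 230), (264, 230), (267, 238), (270, 245)]
```

```bash
python3 -m crank '[[0,0,3,0,0],[0,0,6,0,0],[0,0,8,0,0],[0,0,10,0,0],[0,0,10,0,0]]'
cat > m.py <<'E'
from h import *
from cell import env
import cv2
S=env.state();T=np.array(S['eef_pos']);print(S['t'],T.round(1),np.round(S['ft_force'],1))
c=env.read_camera("wrist");np.savez("wrist_l.npz",**c)
g=cv2.cvtColor(c["img"],6).astype(float)
p=g[100:260,190:225].mean(1);d=np.diff(p)
print([(i+100,int(d[i])) for i in range(len(d)) if abs(d[i])>8])
y=S['tcp_rot'][2];ax=np.array([np.cos(y),np.sin(y)])
X=(T[:2]-[524.3,-58.5])@ax-7.3
W=lambda x,z:np.append(T[:2]+ax*(x-X),z)
print("boxx",X.round(1),"lip",[proj(c,W(x,54))[1].round(1) for x in(60,43)])
for k in(0,.014):
  for t in(-.1,0,.1,.2,.3):
    C_,n=np.cos(t),np.sin(t)
    print(k,t,[proj(c,W(k*1000-45+r*C_-h*n,46+r*n+h*C_))[1].round(1) for r,h in((82,2),(71,2),(56,10))])
E
python3 m.py
```

```text
t: 4.43
eef_pos: [524.3, -58.4, 55.6]
tcp_rot: [-3.141, 0.0, 0.54]
ft_force: [0.0, -0.5, 0.1]
opening: 0.007
grip_force: 0.2
4.4333 [524.3 -58.4  55.6] [ 0.  -0.5  0.1]
[(119, -48), (120, -37), (121, 10), (122, 71), (123, 13), (152, -14), (153, -46), (154, -12), (174, 44), (175, 13), (192, -11), (193, 25), (218, -26), (242, -28), (243, -76), (244, -38)]
boxx -7.2 lip [np.float64(121.8), np.float64(152.6)]
0 -0.1 [np.float64(159.7), np.float64(177.5), np.float64(203.7)]
0 0 [np.float64(161.5), np.float64(179.7), np.float64(207.6)]
0 0.1 [np.float64(164.8), np.float64(183.3), np.float64(212.7)]
0 0.2 [np.float64(169.9), np.float64(188.3), np.float64(218.9)]
0 0.3 [np.float64(177.0), np.float64(194.9), np.float64(226.2)]
0.014 -0.1 [np.float64(136.6), np.float64(155.0), np.float64(181.0)]
0.014 0 [np.float64(137.4), np.float64(156.4), np.float64(184.4)]
0.014 0.1 [np.float64(139.8), np.float64(159.2), np.float64(188.9)]
0.014 0.2 [np.float64(143.9), np.float64(163.4), np.float64(194.5)]
0.014 0.3 [np.float64(149.9), np.float64(169.2), np.float64(201.4)]
```

```bash
python3 -m crank '[[0,0,2,0,0],[0,0,4,0,0],[0,0,6,0,0],[0,0,6,0,0]]'; python3 m.py|head -3; python3 -m crank '[[0,0,2,0,0],[0,0,3,0,0],[0,0,3,0,0]]'; python3 m.py
```

```text
t: 4.82
eef_pos: [524.3, -58.4, 49.7]
tcp_rot: [-3.142, 0.0, 0.541]
ft_force: [-0.5, 0.3, 0.2]
opening: 0.007
grip_force: 0.3
4.8167 [524.3 -58.4  49.7] [-0.5  0.3  0.2]
[(119, -39), (120, -43), (122, 69), (123, 25), (154, -47), (155, -20), (167, -8), (168, 9), (169, 53), (170, 10), (188, 10), (213, -16), (219, -9), (242, -29), (243, -78), (244, -39)]
boxx -7.2 lip [np.float64(122.1), np.float64(154.0)]
t: 5.12
eef_pos: [524.3, -58.4, 46.8]
tcp_rot: [-3.142, 0.0, 0.54]
ft_force: [0.3, 0.5, 0.5]
opening: 0.006
grip_force: 0.3
5.1167 [524.3 -58.4  46.8] [0.3 0.5 0.5]
[(119, -25), (120, -52), (121, -15), (122, 51), (123, 43), (154, -11), (155, -47), (156, -14), (167, 56), (168, 20), (187, 9), (211, -10), (212, -9), (217, -9), (242, -29), (243, -79), (244, -39)]
boxx -7.2 lip [np.float64(122.4), np.float64(154.7)]
0 -0.1 [np.float64(162.0), np.float64(180.6), np.float64(208.1)]
0 0 [np.float64(163.9), np.float64(183.0), np.float64(212.3)]
0 0.1 [np.float64(167.6), np.float64(186.9), np.float64(217.8)]
0 0.2 [np.float64(173.1), np.float64(192.3), np.float64(224.4)]
0 0.3 [np.float64(180.6), np.float64(199.3), np.float64(232.2)]
0.014 -0.1 [np.float64(137.9), np.float64(157.1), np.float64(184.4)]
0.014 0 [np.float64(138.7), np.float64(158.6), np.float64(188.0)]
0.014 0.1 [np.float64(141.3), np.float64(161.6), np.float64(192.9)]
0.014 0.2 [np.float64(145.7), np.float64(166.1), np.float64(198.9)]
0.014 0.3 [np.float64(152.1), np.float64(172.4), np.float64(206.2)]
```

```bash
python3 -m crank '[[0,0,2,0,0],[0,0,3,0,0],[0,0,3,0,0]]'; python3 m.py|head -3;python3 -m crank '[[0,0,1,0,0],[0,0,2,0,0],[0,0,2,0,0]]'; python3 m.py;  python3 look.py l3
```

```text
t: 5.42
eef_pos: [524.3, -58.4, 43.8]
tcp_rot: [-3.142, 0.0, 0.54]
ft_force: [0.0, 0.1, 0.9]
opening: 0.008
grip_force: 0.3
5.4167 [524.3 -58.4  43.8] [0.  0.1 0.9]
[(119, -17), (120, -56), (121, -18), (122, 34), (123, 58), (124, 8), (155, -23), (156, -40), (157, -9), (165, 9), (166, 60), (167, 9), (210, -11), (211, 11), (215, -10), (242, -30), (243, -79), (244, -40)]
boxx -7.2 lip [np.float64(122.6), np.float64(155.5)]
t: 5.72
eef_pos: [524.4, -58.4, 41.9]
tcp_rot: [3.141, -0.0, 0.54]
ft_force: [0.9, 0.2, 1.3]
opening: 0.004
grip_force: 0.6
5.7167 [524.4 -58.4  41.9] [0.9 0.2 1.3]
[(119, -8), (120, -57), (121, -24), (122, 14), (123, 72), (124, 13), (156, -44), (157, -25), (164, -8), (165, 66), (166, 16), (184, -9), (208, -9), (209, 9), (214, -11), (242, -30), (243, -79), (244, -40)]
boxx -7.2 lip [np.float64(122.9), np.float64(156.1)]
0 -0.1 [np.float64(163.4), np.float64(182.5), np.float64(210.8)]
0 0 [np.float64(165.5), np.float64(185.1), np.float64(215.3)]
0 0.1 [np.float64(169.3), np.float64(189.1), np.float64(220.9)]
0 0.2 [np.float64(175.1), np.float64(194.8), np.float64(227.9)]
0 0.3 [np.float64(183.0), np.float64(202.2), np.float64(236.0)]
0.014 -0.1 [np.float64(138.7), np.float64(158.4), np.float64(186.6)]
0.014 0 [np.float64(139.6), np.float64(160.1), np.float64(190.4)]
0.014 0.1 [np.float64(142.3), np.float64(163.2), np.float64(195.4)]
0.014 0.2 [np.float64(146.9), np.float64(167.9), np.float64(201.7)]
0.014 0.3 [np.float64(153.6), np.float64(174.4), np.float64(209.3)]
5.7667 [524.4 -58.4  42. ] [0.4 0.4 1.5]
```

View pics/l3.png

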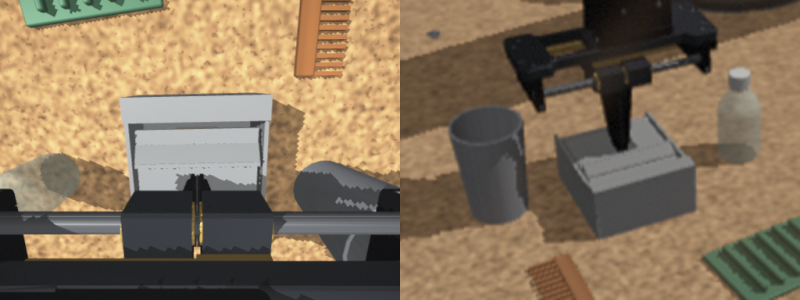

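```bash
python3 -m crank '[[0,0,1,0,0],[2,0,1,0,0],[4,0,1,0,0],[5,0,1,0,0],[5,0,1,0,0]]'; python3 m.py|head -3;python3 -m crank '[[1,0,0,0,0],[2,0,0,0,0],[3,0,0,0,0],[4,0,0,0,0],[4,0,0,0,0]]'; python3 m.py
```

```text
t: 6.28
eef_pos: [528.8, -55.7, 41.0]
tcp_rot: [3.142, 0.0, 0.541]
ft_force: [0.5, 0.3, 1.0]
opening: 0.008
grip_force: 0.5
6.2833 [528.8 -55.7  41. ] [0.5 0.3 1. ]
[(127, -15), (128, -56), (129, -20), (133, 62), (134, 34), (166, -42), (167, -27), (174, 67), (175, 10), (218, 11), (222, -12), (242, -30), (243, -80), (244, -40)]
boxx -2.0 lip [np.float64(133.3), np.float64(166.2)]
t: 6.75
eef_pos: [531.9, -53.8, 40.9]
tcp_rot: [-3.141, 0.001, 0.541]
ft_force: [-1.8, -2.4, 1.6]
opening: 0.003
grip_force: 2.1
6.75 [531.9 -53.8  40.9] [-1.8 -2.4  1.6]
[(133, -52), (134, -34), (140, 47), (141, 46), (173, -47), (174, -20), (177, 21), (178, 53), (179, 8), (220, -9), (221, 9), (226, 16), (242, -30), (243, -80), (244, -40)]
boxx 1.6 lip [np.float64(140.4), np.float64(173.0)]
0 -0.1 [np.float64(178.8), np.float64(197.5), np.float64(226.1)]
0 0 [np.float64(181.5), np.float64(200.7), np.float64(231.0)]
0 0.1 [np.float64(186.1), np.float64(205.3), np.float64(237.1)]
0 0.2 [np.float64(192.6), np.float64(211.6), np.float64(244.4)]
0 0.3 [np.float64(201.2), np.float64(219.6), np.float64(253.0)]
0.014 -0.1 [np.float64(154.5), np.float64(173.9), np.float64(202.4)]
0.014 0 [np.float64(156.2), np.float64(176.2), np.float64(206.6)]
0.014 0.1 [np.float64(159.7), np.float64(180.0), np.float64(212.1)]
0.014 0.2 [np.float64(165.1), np.float64(185.4), np.float64(218.9)]
0.014 0.3 [np.float64(172.6), np.float64(192.5), np.float64(226.9)]
```

```bash
python3 -m crank '[[1,0,0,0,0],[2,0,0,0,0],[3,0,0,0,0],[4,0,0,0,0],[5,0,0,0,0],[5,0,0,0,0]]'; python3 m.py
```

```text
t: 7.3
eef_pos: [536.5, -51.1, 41.0]
tcp_rot: [-3.142, 0.0, 0.541]
ft_force: [-2.8, -0.6, 0.2]
opening: 0.004
grip_force: 1.9
7.3 [536.5 -51.1  41. ] [-2.8 -0.6  0.2]
[(141, -53), (142, -34), (150, 12), (151, 71), (152, 14), (183, -29), (185, 17), (186, 10), (196, -10), (220, -10), (221, 10), (223, -8), (224, -9), (226, 15), (242, -29), (243, -79), (244, -40)]
boxx 7.0 lip [np.float64(150.8), np.float64(182.8)]
0 -0.1 [np.float64(187.8), np.float64(206.3), np.float64(234.9)]
0 0 [np.float64(190.9), np.float64(209.7), np.float64(240.0)]
0 0.1 [np.float64(195.8), np.float64(214.7), np.float64(246.3)]
0 0.2 [np.float64(202.7), np.float64(221.3), np.float64(253.8)]
0 0.3 [np.float64(211.7), np.float64(229.5), np.float64(262.6)]
0.014 -0.1 [np.float64(163.9), np.float64(183.1), np.float64(211.5)]
0.014 0 [np.float64(166.0), np.float64(185.7), np.float64(216.0)]
0.014 0.1 [np.float64(169.9), np.float64(189.8), np.float64(221.8)]
0.014 0.2 [np.float64(175.7), np.float64(195.5), np.float64(228.7)]
0.014 0.3 [np.float64(183.6), np.float64(202.9), np.float64(237.0)]
```

```bash
python3 -m crank '[[1,0,0,0,0],[2,0,0,0,0],[3,0,0,0,0],[4,0,0,0,0],[5,0,0,0,0],[5,0,0,0,0]]'; python3 -m crank '[[0.5,0,0,0,0],[1,0,0,0,0],[1.5,0,0,0,0],[1.5,0,0,0,0]]'; python3 m.py
```

```text
t: 7.85
eef_pos: [540.8, -48.5, 41.0]
tcp_rot: [3.142, -0.0, 0.54]
ft_force: [-3.6, -0.7, 1.0]
opening: 0.006
grip_force: 1.9
t: 8.18
eef_pos: [541.9, -47.8, 41.0]
tcp_rot: [3.142, 0.0, 0.54]
ft_force: [-4.5, 0.2, 1.1]
opening: 0.007
grip_force: 2.2
8.1833 [541.9 -47.8  41. ] [-4.5  0.2  1.1]
[(150, -31), (151, -48), (152, -12), (163, 67), (164, 23), (194, -16), (220, -8), (221, 8), (224, -9), (226, 14), (242, -30), (243, -79), (244, -40)]
boxx 13.3 lip [np.float64(163.0), np.float64(194.4)]
0 -0.1 [np.float64(198.3), np.float64(216.6), np.float64(245.2)]
0 0 [np.float64(201.9), np.float64(220.4), np.float64(250.6)]
0 0.1 [np.float64(207.3), np.float64(225.7), np.float64(257.1)]
0 0.2 [np.float64(214.6), np.float64(232.6), np.float64(264.9)]
0 0.3 [np.float64(224.1), np.float64(241.2), np.float64(273.8)]
0.014 -0.1 [np.float64(174.9), np.float64(193.8), np.float64(222.3)]
0.014 0 [np.float64(177.5), np.float64(196.8), np.float64(227.1)]
0.014 0.1 [np.float64(181.8), np.float64(201.3), np.float64(233.1)]
0.014 0.2 [np.float64(188.2), np.float64(207.4), np.float64(240.3)]
0.014 0.3 [np.float64(196.6), np.float64(215.2), np.float64(248.8)]
```

```bash
python3 -m crank '[[0.5,0,0,0,0],[1,0,0,0,0],[1,0,0,0,0]]';python3 -m crank '[[0.5,0,0,0,0],[0.5,0,0,0,0]]'
```

```text
t: 8.48
eef_pos: [542.7, -47.4, 41.0]
tcp_rot: [-3.141, 0.0, 0.54]
ft_force: [-4.7, -0.6, 0.6]
opening: 0.001
grip_force: 2.7
t: 8.65
eef_pos: [542.7, -47.2, 40.9]
tcp_rot: [-3.141, 0.001, 0.541]
ft_force: [-6.1, -2.7, 1.1]
opening: 0.007
grip_force: 4.0
```

```bash
python3 -m crank '[[0.5,0,0,0,0],[1,0,0,0,0],[1,0,0,0,0]]'
```

```text
t: 8.9
eef_pos: [542.8, -47.0, 40.7]
tcp_rot: [-3.14, 0.003, 0.541]
ft_force: [-9.6, -6.0, 1.0]
opening: 0.006
grip_force: 6.6
```

At the stop (11 N, no further travel). Back off gently, then lift clear.

```bash
python3 -m crank '[[-2,0,0,0,0],[-4,0,0,0,0],[-5,0,-2,0,0],[-6,0,-6,0,0],[-6,0,-15,0,0],[-6,0,-35,0,0],[-6,0,-70,0,0],[-6,0,-100,0,0],[-10,0,-130,0,0],[-20,0,-150,0,0]]'; python3 look.py l4
```

```text
t: 9.73
eef_pos: [528.0, -56.7, 194.7]
tcp_rot: [3.139, -0.003, 0.541]
ft_force: [0.7, 0.4, 0.4]
opening: 0.004
grip_force: 0.0
9.7333 [528.  -56.7 194.7] [0.7 0.4 0.4]
```

View pics/l4.png

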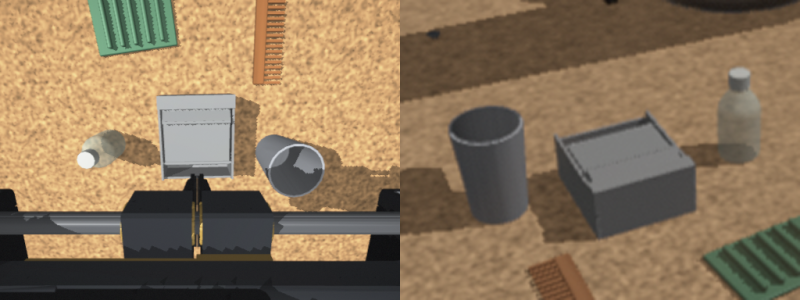

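The flap lies level with its edge under the lip (wrist rows about 108 to 178), everything else is undisturbed, and the gripper is clear.

```bash
python3 -m crank '[[0,0,0,0,0],[0,0,0,0,0],[0,0,0,0,0],[0,0,0,0,0]]'; python3 -c "
from cell import env
print(env.job_done())"
```

```text
t: 10.17
eef_pos: [526.8, -56.7, 190.0]
tcp_rot: [-3.14, 0.001, 0.541]
ft_force: [-0.5, 0.9, -0.3]
opening: 0.007
grip_force: 0.0
the job is handed in; nothing more can be done
None
```

The job is handed in after about 10 s (no verdict was returned): the flap is folded level, slid to its stop at about 11 N with its edge under the lip, and the gripper is clear with nothing else visibly moved.

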